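Load a flanged nut flange-down in its measuring nest

TASK

Take the brass flanged nut lying aslant in its cradle and load it, standing upright, into the empty round pocket of the measuring nest: flange down and seated flat on the pocket's floor, hexagon and open bore up. Set it in, do not drop it, and leave everything else on the table where it is.

Things in the scene. Friction and masses are not known exactly. Their poses are not given: they have to be found in the camera images.
- nut: Brass nut: flange 52 mm across, 8 mm thick, closed underneath; hexagon 34 mm across flats, 52 mm long, 20 mm bore open at its end; 60 mm in all, 0.32 kg. Origin: centre of the flange's outer face; +z along the axis, flange to hexagon end; +y and -y are normals of two flats. Starts lying aslant, axis 30 degrees from level, y flats upright, flange low
- nut_top (a point): Centre of the brass nut's hexagon end, 60 mm from the flange's outer face
- cradle: Fixed slanting V cradle under the brass nut: blue base 90 x 70 x 8 mm, dark V and flange stop only 28 mm wide, so the nut's upright flats stand free. Origin: centre of the base's underside. The nut's axis lies over the cradle's x: flange centre at x = +30, 45 mm up; hexagon end towards -x, 75 mm up
- nest: Fixed grey measuring nest, the empty one: block 100 x 100 x 18 mm with a round pocket 60 mm across and 8 mm deep (3 mm chamfer) in the middle of its top. Origin: centre of the underside, on the table
- nest_floor (a point): Centre of the empty pocket's floor, 10 mm above the table and 8 mm below the block's top
- full_nest: A second nest like the empty one, with a dark nut already loaded in it. Origin: centre of the underside
- full_nut: Dark steel nut of the same shape and axes as the brass one, loaded flange down in the second nest, rising to 70 mm; leave it alone
- spare_cradle: A second cradle like the first, with a dark nut on it. Origin: centre of the base's underside
- spare_nut: Dark steel nut of the same shape and axes as the brass one, lying in the second cradle; leave it alone
- caliper: Digital caliper lying flat on the table, 200 mm long, 13 mm high; origin: middle of its underside; leave it alone
- plug_gauge: Small plug gauge lying on the table, 110 mm long, 16 mm thick, aluminium handle with a red end; origin: middle of its underside; leave it alone
- ring_gauge: Steel ring gauge lying flat, 56 mm across, 14 mm high; origin: centre of its underside; leave it alone
Mind the look-alikes: they are no part of the job. Of the things that look like the nut, the larger one is meant.

How it is judged (in metres and radians):
At the end, for the whole second after the job is handed in: The brass nut stands in the empty nest's pocket with its flange down: flange centre within 7 mm of the pocket's centre and within 3 mm of its floor, hexagon end up, axis within 0.08 rad of vertical, at rest and let go (horizontal distance between nut and nest_floor below 0.007 m and z of nut in the frame of nest_floor below 0.003 m and z of nut_top in the frame of nest_floor above 0.056 m and angle between nut's own z axis and vertical below 0.08 rad and linear speed of nut below 0.02 m/s and angular speed of nut below 0.2 rad/s); the robot touches nothing.
It fails at once if another thing on the table (dark nut, caliper, plug gauge or ring gauge) was moved more than 25 mm (distance of any of spare_nut, full_nut, caliper, plug_gauge, ring_gauge from where it was at the start of the episode above 0.025 m).
It fails at once if the brass nut was dropped: touching nothing, it fell faster than 0.6 m/s (a fall of about 18 mm) (contact force between nut and anything else below 0.01 N and linear speed of nut above 0.6 m/s).
It also fails if it takes over 45 s, if anything falls off the work surface, if the arm or the gripper's body presses on something with over 40 N, if the wrist force passes 120 N, or if a joint passes its speed limit or range.

ROBOT

A 7-joint arm with a two-finger parallel gripper is mounted at the origin on the work surface. World frame = base frame: x ahead of the robot, y to its left, z up, the work surface at z = 0. Lengths are in mm, angles in rad, forces in N, time in s.
With the tool pointing down it reaches from about 425 to 800 mm from the base axis. Payload 8.3 kg.
Tool frame: the origin (TCP) lies at the very end of the fingers, on their centre line; the grasp point (between the pads) lies 19 mm behind it (arm.grip_depth is the z of the grasp point in the tool frame, in mm); z points along the fingers, x is the direction in which the jaws open and shut, and the axes are right-handed (so a half turn about z gives the same grasp; the last joint's range is limited). The gripper opens to 85 mm and grips with 20 to 120 N. Pads are 22 mm wide; open, the fingers measure 114 mm over their backs; the gripper's body (76 mm by 85 mm) begins 54 mm behind the grasp point. The pads swing forward as they close: fully open they stand 13 mm farther back than shut.
Start: joints at [1.167, 0.383, 0.016, 1.37, -0.006, 1.388, -0.046], TCP at [208.937, -589.023, 231.279] pointing down, gripper open.
Joint ranges: [-2.95, 2.95], [-0.25, 2.06], [-1.52, 1.56], [0.18, 2.33], [-1.44, 4.58], [0.02, 2.06], [-3.01, 3.01]. Speed limits (rad/s): [2.39, 2.39, 3.01, 3.01, 3.14, 3.14, 3.14].

INTERFACE

Orientations are given as a unit quaternion [x, y, z, w].
In Python, from cell import arm, cams gives the robot as it stands.
- The arm moves only by the tool send_rows, never from a script. Its argument "increments" is a list of rows, each a list of 7 numbers: the shift along the tool's x, y, z as a fraction of full scale, then the turn, a rotation vector about the tool's x, y, z as a fraction of full scale, then the closure, from 0 (fully open) to 1 (shut). In form: [[dx, dy, dz, ax, ay, az, jaw], ...]. A call has 1 to 20 rows; each row is the pose to reach, as a shift and turn from the pose commanded when the call began, along the tool's axes at that moment, turning the shorter way round; what a row does not reach only later rows make up. Full scale, the value 1, is 0.5 m for a shift and 2 pi rad for a turn. A row lasts 1/12 s, in which the tool goes at most 41.7 mm and 7.16 degrees, less where a joint would pass 70% of its speed; a pose out of reach is approached as far as the arm can. A call with a number of a shift or a turn outside -1 to 1 is refused whole. A call with a gripper value outside its range is refused whole. The fingers move at their own pace and stop on an object; "grip_force" is the grip in N (left out, the last holds). Time passes only in rows, so rows that repeat a pose let the fingers close. It gives the time, the measured TCP pose, the force and the opening at its end, in the units of the state.
- arm.get_state(): the state, without advancing time (a new reading comes with each control period).
- cams.get_image(name): name is "side" or "top"; returns a dict with "color" (480x640x3 uint8, red, green, blue), "depth" (480x640 float32, mm along the optical axis (not along the pixel's ray), 0 where there is no reading), "mtx" (3x3 intrinsics, pixels), "xyz" and "attitude" of the camera in the world. Camera axes: x right, y down, z forward; pixel columns grow to the right and rows downward; lengths in mm; the calibration is good to about 2 mm. A picture is of the moment at which its call begins.
- arm.close_job(): hands the job in, once; it reports no verdict.
The state is a dict: "clock": time; "joints": joint angles; "qvel": joint speeds; "joint_efforts": joint torques, N m; "eef_pos": TCP position; "eef_rot": TCP orientation; "contact_force": force on the tool from outside, world axes, zero at the start; "moment": the same for the moment, N m; "width": finger opening in mm.
Only numpy, scipy, OpenCV 4.12 (cv2) and the standard library are available. Lean on these libraries where they do the work, as an engineer would, in place of code of your own. Each camera call takes 0.05 s, during which the arm holds its last target. There are 200 camera calls.

## Working session

There is one attempt and no reset: what is moved stays moved. The work goes in short steps, Python scripts to look and compute and a tool call to move; the robot and the scene stay as the last step left them, time stands still between calls to the robot, and variables do not carry over. Pictures are saved under pics/ and viewed, about 8 in all and at most 12, crops included, and the job is handed in when it is done.

Besides the shell and the picture viewer there is one more tool, called after "Call:" in YAML: its name, and indented under it one key for each argument. send_rows: Moves the arm, as the interface text tells. Its arguments: {"type":"object","properties":{"increments":{"type":"array"},"grip_force":{"type":"number"}},"required":["increments"]}

```bash
ls; mkdir -p pics
python3 - <<'E'
from cell import arm,cams
import cv2,numpy as np
for n in("top","side"):
    d=cams.get_image(n); np.savez(f"{n}0.npz",**d)
    cv2.imwrite(f"pics/{n}0.png",d["color"][:,:,::-1]); print(n,d["mtx"].tolist(),d["xyz"],d["attitude"])
print(arm.get_state(),arm.grip_depth)
E
```

```text
pics
top [[453.51274325530113, 0.0, 316.58417656107395], [0.0, 453.51274325530113, 237.6708978649798], [0.0, 0.0, 1.0]] [560.22293261  -8.8644352  899.97071443] [ 0.7147752  -0.69792016  0.03305979 -0.03018144]
side [[572.4234976713898, 0.0, 316.61153328673237], [0.0, 572.4234976713898, 233.86645206809723], [0.0, 0.0, 1.0]] [ 511.79575899 -863.91937816  805.01001116] [ 0.90770821 -0.04045495  0.03084075 -0.41650696]
{'clock': 0.1, 'joints': array([ 1.16706923,  0.38413522,  0.01638097,  1.37101718, -0.00630285,
        1.3882309 , -0.04647356]), 'qvel': array([ 0.00019267, -0.00189594,  0.00083577, -0.00172336, -0.00073768,
        0.00070307, -0.00050255]), 'joint_efforts': array([ 2.76061932e-03, -6.29126930e+01,  8.47540945e-01, -3.72754562e+01,
        1.69192487e-02,  1.05126607e-02, -2.84005387e-05]), 'eef_pos': array([ 208.79958803, -588.61240778,  230.40512298]), 'eef_rot': array([ 8.16806251e-01, -5.76911423e-01, -7.17922620e-04, -4.92702528e-04]), 'contact_force': array([-0.58085194, -0.65494065,  0.53596162]), 'moment': array([ 0.00811673, -0.0480368 , -0.0398893 ]), 'width': 85.55269672523205} -18.700000000000003
```

View pics/top0.png

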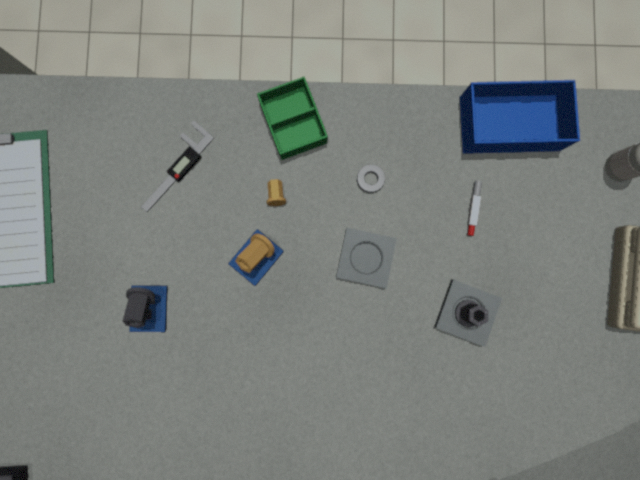

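View pics/side0.png

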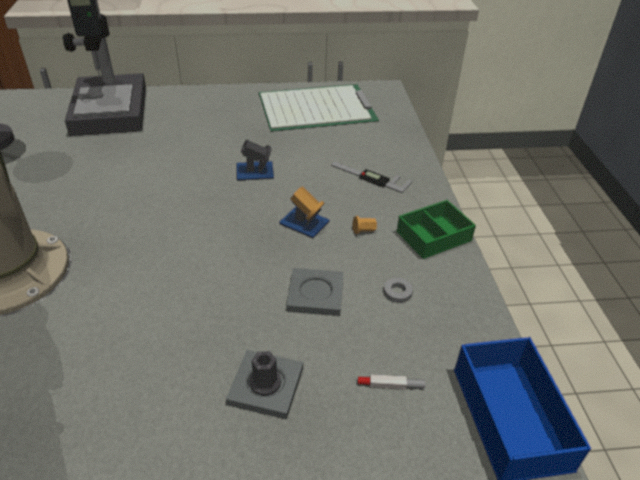

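Top view: the candidates are the brass nut in its blue cradle (256,253), a small loose brass piece (276,193), the dark nut in a cradle (140,307) and the dark nut in a nest (470,313). I choose (256,253) because it is the larger brass one. The empty nest is at (366,258). Side view: nut (306,204), nest (316,290).

```bash
cat > h.py <<'E'
import numpy as np,cv2
from scipy.spatial.transform import Rotation as R
def cloud(d):
    v,u=np.mgrid[:480,:640]; K=d["mtx"]; z=d["depth"].astype(float)
    p=np.stack([(u-K[0,2])/K[0,0]*z,(v-K[1,2])/K[1,1]*z,z],-1)
    return p@R.from_quat(d["attitude"]).as_matrix().T+d["xyz"]
def onplane(d,uv,h):
    K=d["mtx"]; uv=np.atleast_2d(np.asarray(uv,float))
    r=np.c_[(uv[:,0]-K[0,2])/K[0,0],(uv[:,1]-K[1,2])/K[1,1],np.ones(len(uv))]@R.from_quat(d["attitude"]).as_matrix().T
    return d["xyz"]+r*((h-d["xyz"][2])/r[:,2])[:,None]
def proj(d,p):
    q=(np.atleast_2d(p)-d["xyz"])@R.from_quat(d["attitude"]).as_matrix(); K=d["mtx"]
    return q[:,:2]/q[:,2:]*[K[0,0],K[1,1]]+[K[0,2],K[1,2]]
E
cat > m.py <<'E'
from h import *
np.set_printoptions(precision=1,suppress=True)
D={n:dict(np.load(n+"0.npz")) for n in("top","side")}
box={"top":(slice(225,290),slice(222,290)),"side":(slice(180,242),slice(272,335))}
for n,d in D.items():
    P=cloud(d); hsv=cv2.cvtColor(d["color"],cv2.COLOR_RGB2HSV); b=box[n]
    m=np.zeros((480,640),bool); m[b]=1
    H,S=hsv[...,0],hsv[...,1]
    br=m&(H<30)&(S>110); bl=m&(H>95)&(H<130)&(S>110)
    q=P[br]; print(n,"table z",np.median(P[m&(S<60)][:,2]))
    c=np.median(q,0); w=np.linalg.svd(q-q.mean(0),full_matrices=False); print(" nut",len(q),c,q.min(0),q.max(0),"dir",w[2][0],w[1])
    print(" blue z",np.median(P[bl][:,2]))
    # base outline incl. nut
    ys,xs=np.nonzero(bl); W=onplane(d,np.c_[xs,ys],8)[:,:2].astype(np.float32)
    print(" base rect",cv2.minAreaRect(W)); print(cv2.boxPoints(cv2.minAreaRect(W)))
    # nest: height-based
    s={"top":(slice(220,300),slice(325,405)),"side":(slice(258,322),slice(278,355))}[n]
    m[:]=0;m[s]=1
    t=m&(P[...,2]>13)&(P[...,2]<26); r=cv2.minAreaRect(P[t][:,:2].astype(np.float32)); print(" nest top",np.median(P[t][:,2]),r)
    cen=np.array(r[0]); f=m&(np.hypot(P[...,0]-cen[0],P[...,1]-cen[1])<22); print(" floor z",np.median(P[f][:,2]))
    v=d["color"][s][...,:3]; cv2.imwrite(f"pics/n_{n}.png",cv2.resize(v[:,:,::-1],None,fx=5,fy=5))
a=cv2.resize(D["top"]["color"][170:295,220:400],None,fx=4,fy=4,interpolation=cv2.INTER_CUBIC)
b=cv2.resize(D["side"]["color"][180:322,272:392],None,fx=3.5,fy=3.5,interpolation=cv2.INTER_CUBIC)
cv2.imwrite("pics/crop.png",a[:,:,::-1]); cv2.imwrite("pics/crops.png",b[:,:,::-1])
E
python3 m.py
```

```text
top table z 0.42479367955490943
 nut 736 [604.4 100.8  70.8] [560.2  -8.9  38.8] [637.7 133.1 900. ] dir [-0.1 -0.1  1. ] [1687.9  522.5  291.6]
 blue z 8.319031417137865
 base rect ((599.2345581054688, 107.18428802490234), (67.9686050415039, 87.50678253173828), 51.96097183227539)
[[543.8 107.4]
 [612.8  53.5]
 [654.6 107. ]
 [585.7 160.9]]
 nest top 18.148820916362524 ((603.7376708984375, -108.80671691894531), (100.39405822753906, 100.23057556152344), 79.10334014892578)
 floor z 10.367191863217215
side table z 0.418103487636472
 nut 499 [601.   93.6  68.8] [ 511.8 -863.9   35.4] [636.8 123.3 805. ] dir [ 0.1  0.8 -0.6] [2096.5  389.8  240. ]
 blue z 7.923929790592638
 base rect ((597.9470825195312, 103.50279998779297), (67.97891235351562, 87.628173828125), 52.258358001708984)
[[542.5 103.4]
 [611.8  49.8]
 [653.4 103.6]
 [584.1 157.2]]
 nest top 17.915589899296265 ((602.2557983398438, -108.23883056640625), (106.16850280761719, 100.23719024658203), 79.2289047241211)
 floor z 10.249398351807542
```

View pics/crop.png

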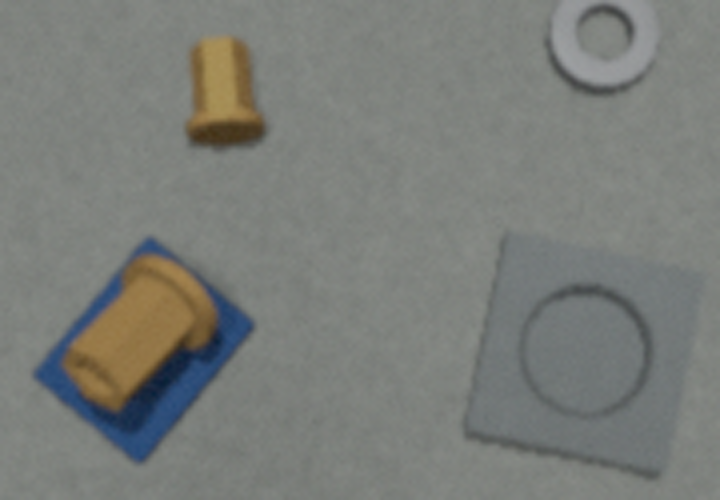

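The crop confirms the choice: the larger brass nut is in the blue cradle (crop 145,325), with its flange to the upper right and its open bore to the lower left. The smaller one at (225,90) lies loose. The empty nest's pocket is at (586,350).

```bash
cat > fit.py <<'E'
from h import *
from scipy.optimize import least_squares
np.set_printoptions(precision=2,suppress=True)
D={n:dict(np.load(n+"0.npz")) for n in("top","side")}
ux=np.array([.789,-.615,0]);ux/=np.linalg.norm(ux);n_=np.array([-ux[1],ux[0],0])
box={"top":(slice(225,290),slice(222,290)),"side":(slice(180,242),slice(272,335))}
for n,d in D.items():
    P=cloud(d); hsv=cv2.cvtColor(d["color"],cv2.COLOR_RGB2HSV); m=np.zeros((480,640),bool); m[box[n]]=1
    q=P[m&(hsv[...,0]<30)&(hsv[...,1]>110)]; q=q[(q[:,2]>25)&(q[:,2]<110)]
    C=np.array([598.6,105.3,0]); r=q-C; a=-.866*ux+[0,0,.5]; F=30*ux+[0,0,45]; up=np.cross(a,n_); up*=np.sign(up[2])
    L=np.c_[(r-F)@a,(r-F)@n_,(r-F)@up]
    hx=L[(L[:,0]>18)&(L[:,0]<52)]; fl=L[L[:,0]<8]
    print(n,"axial pct",np.percentile(L[:,0],[0.5,2,98,99.5]),"hex lat",np.percentile(hx[:,1],[1,5,95,99]),"hex up",np.percentile(hx[:,2],[50,90,98]),"fl lat",np.percentile(fl[:,1],[1,99]))
    # nest rim pocket circle: points 12..16 high or floor points
    c=np.array([603,-108.5]); k=np.hypot(P[...,0]-c[0],P[...,1]-c[1])<45
    f=P[k&(P[...,2]<12.5)&(P[...,2]>7)][:,:2]; cc,rr=cv2.minEnclosingCircle(f.astype(np.float32)); print(" floor circle",cc,rr)
    t=P[k&(P[...,2]>17)][:,:2]
    g=least_squares(lambda p:np.r_[np.minimum(0,np.hypot(*(t-p[:2]).T)-p[2]),np.maximum(0,np.hypot(*(f-p[:2]).T)-p[2])],[*c,31],loss="soft_l1"); print(" boundary fit",g.x)
E
python3 fit.py; python3 -c "
from cell import arm;print([x for x in dir(arm) if x[0]!='_'])"
```

```text
top axial pct [ 3.51  4.65 61.43 61.91] hex lat [-14.32 -14.06  15.07  16.39] hex up [15.01 18.89 20.61] fl lat [-22.08  22.61]
 floor circle (604.276123046875, -109.10352325439453) 29.91600227355957
 boundary fit [ 604.01 -108.35   30.15]
side axial pct [ 1.2   1.83 59.28 60.78] hex lat [-17.1  -15.79   9.02  14.33] hex up [11.43 17.94 19.74] fl lat [-24.66  16.25]
 floor circle (603.0558471679688, -104.34473419189453) 29.814773559570312
 boundary fit [ 602.42 -106.31   29.36]
['Unreachable', 'close_job', 'get_state', 'grip_depth']
```

```bash
cat > go.py <<'E'
from h import *
from cell import arm
def frame(xt,zt):
    zt=zt/np.linalg.norm(zt); xt=xt/np.linalg.norm(xt); return np.c_[xt,np.cross(zt,xt),zt]
def delta(p,M,name="",state=None):
    s=state or arm.get_state(); R0=R.from_quat(s["eef_rot"]).as_matrix()
    t=R0.T@(np.asarray(p)-s["eef_pos"])/500; w=R.from_matrix(R0.T@M).as_rotvec()
    print(name,"row",np.round(np.r_[t,w/(2*np.pi)],4).tolist(),"| dist",round(np.linalg.norm(t)*500,1),"rot",round(np.degrees(np.linalg.norm(w)),1))
ux=np.array([.789,-.615,0]);ux/=np.linalg.norm(ux);n=np.array([-ux[1],ux[0],0]);Z=np.array([0,0,1.])
C=np.array([598.6,105.3,0]); N=np.array([603.1,-107.5,10])
t=np.radians(40); zg=np.sin(t)*ux-np.cos(t)*Z
Mg=frame(n,zg); Pg=C+(30-40*.866)*ux+65*Z+18.7*zg
E
python3 - <<'E'
from go import *
np.set_printoptions(precision=1,suppress=True)
print(Pg,Pg-110*zg)
delta([520,-200,260],frame(np.array([.9,-.2,0]),np.array([0,0,-1.])),"way")
delta(Pg-110*zg,Mg,"pre")
E
```

```text
[604.4 100.8  50.7] [548.7 144.2 134.9]
way row [-0.5245, -0.8464, -0.0583, -0.0001, 0.0003, -0.1609] | dist 498.7 rot 57.9
pre row [-1.1537, -1.1306, 0.1929, -0.0649, 0.1181, -0.324] | dist 813.4 rot 126.3
```

Call:
send_rows:
  increments:
    - [-0.26, -0.42, -0.06, 0, 0, -0.08, 0]
    - [-0.26, -0.42, -0.06, 0, 0, -0.08, 0]
    - [-0.26, -0.42, -0.06, 0, 0, -0.08, 0]
    - [-0.26, -0.42, -0.06, 0, 0, -0.08, 0]
    - [-0.26, -0.42, -0.06, 0, 0, -0.08, 0]
    - [-0.26, -0.42, -0.06, 0, 0, -0.08, 0]
    - [-0.5245, -0.8464, -0.0583, 0, 0, -0.161, 0]
    - [-0.5245, -0.8464, -0.0583, 0, 0, -0.161, 0]
    - [-0.5245, -0.8464, -0.0583, 0, 0, -0.161, 0]
    - [-0.5245, -0.8464, -0.0583, 0, 0, -0.161, 0]
    - [-0.5245, -0.8464, -0.0583, 0, 0, -0.161, 0]
    - [-0.5245, -0.8464, -0.0583, 0, 0, -0.161, 0]
    - [-0.5245, -0.8464, -0.0583, 0, 0, -0.161, 0]
    - [-0.5245, -0.8464, -0.0583, 0, 0, -0.161, 0]
    - [-0.5245, -0.8464, -0.0583, 0, 0, -0.161, 0]
    - [-0.5245, -0.8464, -0.0583, 0, 0, -0.161, 0]
  grip_force: 60

```text
clock: 1.43
eef_pos: [519.2, -202.0, 260.1]
eef_rot: [0.994, -0.11, -0.0, 0.0]
contact_force: [-0.4, -0.2, -0.7]
width: 85.9
```

Run:
```python
from go import *
s=arm.get_state();print(s["clock"],s["joints"].round(3),s["eef_pos"].round(1))
delta(Pg-110*zg,Mg,"pre")
```

```text
1.4333 [ 0.646  0.252 -0.408  1.497  0.101  1.414  0.013] [ 519.2 -202.   260.1]
pre row [-0.0941, -0.6888, 0.25, -0.0988, 0.0628, -0.172] | dist 369.4 rot 74.9
```

Call:
send_rows:
  increments:
    - [-0.06, -0.5, 0.0, -0.06, 0.03, -0.1, 0]
    - [-0.06, -0.5, 0.0, -0.06, 0.03, -0.1, 0]
    - [-0.06, -0.5, 0.0, -0.06, 0.03, -0.1, 0]
    - [-0.06, -0.5, 0.0, -0.06, 0.03, -0.1, 0]
    - [-0.06, -0.5, 0.0, -0.06, 0.03, -0.1, 0]
    - [-0.06, -0.5, 0.0, -0.06, 0.03, -0.1, 0]
    - [-0.0941, -0.6888, 0.25, -0.0988, 0.0628, -0.172, 0]
    - [-0.0941, -0.6888, 0.25, -0.0988, 0.0628, -0.172, 0]
    - [-0.0941, -0.6888, 0.25, -0.0988, 0.0628, -0.172, 0]
    - [-0.0941, -0.6888, 0.25, -0.0988, 0.0628, -0.172, 0]
    - [-0.0941, -0.6888, 0.25, -0.0988, 0.0628, -0.172, 0]
    - [-0.0941, -0.6888, 0.25, -0.0988, 0.0628, -0.172, 0]
    - [-0.0941, -0.6888, 0.25, -0.0988, 0.0628, -0.172, 0]
    - [-0.0941, -0.6888, 0.25, -0.0988, 0.0628, -0.172, 0]
    - [-0.0941, -0.6888, 0.25, -0.0988, 0.0628, -0.172, 0]
    - [-0.0941, -0.6888, 0.25, -0.0988, 0.0628, -0.172, 0]
    - [-0.0941, -0.6888, 0.25, -0.0988, 0.0628, -0.172, 0]
    - [-0.0941, -0.6888, 0.25, -0.0988, 0.0628, -0.172, 0]

```text
clock: 2.93
eef_pos: [549.3, 145.5, 136.2]
eef_rot: [0.844, 0.412, 0.151, 0.307]
contact_force: [-0.8, -0.5, 0.0]
width: 85.2
```

Run:
```python
from go import *
from cell import cams
s=arm.get_state();print(s["clock"],s["joints"].round(3),s["eef_pos"].round(1))
delta(Pg-110*zg,Mg,"pre"); delta(Pg,Mg,"grasp")
o=[]
for k,sl in (("top",(slice(170,350),slice(160,400))),("side",(slice(80,260),slice(200,440)))):
    o.append(cv2.resize(cams.get_image(k)["color"][sl],None,fx=1.66,fy=1.66))
cv2.imwrite("pics/pre.png",np.hstack(o)[:,:,::-1])
```

```text
2.9333 [-0.075  0.312 -0.746  1.985  1.053  1.126 -0.467] [549.3 145.5 136.2]
pre row [-0.0028, -0.0012, 0.0022, 0.0001, -0.0003, -0.0002] | dist 1.9 rot 0.1
grasp row [-0.0033, -0.0013, 0.2222, 0.0001, -0.0003, -0.0002] | dist 111.1 rot 0.1
```

View pics/pre.png

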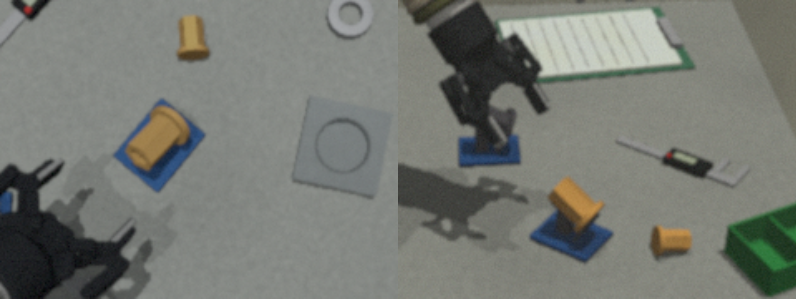

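The gripper sits behind the hexagon end. Its fingers at (55,165) and (125,230) in the top half straddle the nut's axis, with the nut at (158,143), and the spare cradle is clear. Going in.

Call:
send_rows:
  increments:
    - [-0.0033, -0.0013, 0.05, 0, 0, 0, 0]
    - [-0.0033, -0.0013, 0.1, 0, 0, 0, 0]
    - [-0.0033, -0.0013, 0.13, 0, 0, 0, 0]
    - [-0.0033, -0.0013, 0.16, 0, 0, 0, 0]
    - [-0.0033, -0.0013, 0.18, 0, 0, 0, 0]
    - [-0.0033, -0.0013, 0.2, 0, 0, 0, 0]
    - [-0.0033, -0.0013, 0.21, 0, 0, 0, 0]
    - [-0.0033, -0.0013, 0.222, 0, 0, 0, 0]
    - [-0.0033, -0.0013, 0.222, 0, 0, 0, 0]
    - [-0.0033, -0.0013, 0.222, 0, 0, 0, 0]
    - [-0.0033, -0.0013, 0.222, 0, 0, 0, 0]

```text
clock: 3.95
eef_pos: [603.9, 102.0, 50.5]
eef_rot: [0.844, 0.413, 0.151, 0.307]
contact_force: [-0.5, 0.6, -0.8]
width: 85.6
```

Run:
```python
from go import *
from cell import cams
s=arm.get_state();print(s["clock"],s["joints"].round(3),s["eef_pos"].round(1))
delta(Pg,Mg,"grasp")
o=[]
for k,sl in (("top",(slice(200,300),slice(200,320))),("side",(slice(150,250),slice(250,370)))):
    o.append(cv2.resize(cams.get_image(k)["color"][sl],None,fx=3.3,fy=3.3,interpolation=cv2.INTER_CUBIC))
cv2.imwrite("pics/gr.png",np.hstack(o)[:,:,::-1])
```

```text
3.95 [-0.053  0.488 -0.633  1.989  1.269  1.004 -0.574] [603.9 102.   50.5]
grasp row [-0.0013, 0.0019, 0.0013, 0.0001, -0.0005, 0.0002] | dist 1.3 rot 0.2
```

View pics/gr.png

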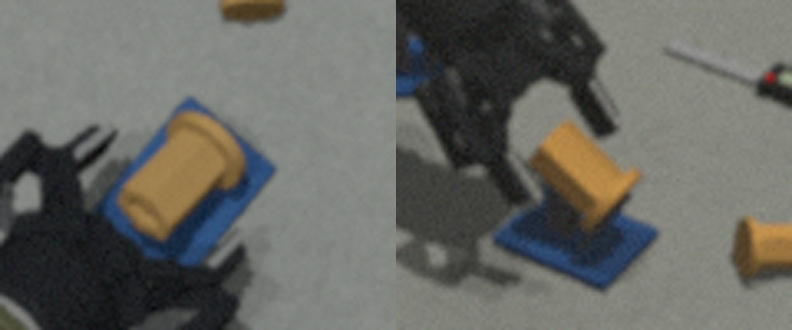

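Run:
```python
from go import *
from cell import cams
np.set_printoptions(precision=1,suppress=True)
s=arm.get_state();R0=R.from_quat(s["eef_rot"]).as_matrix()
for k in("top","side"):
    d=cams.get_image(k);P=cloud(d);L=(P-s["eef_pos"])@R0
    dark=d["color"].max(-1)<70
    hsv=cv2.cvtColor(d["color"],cv2.COLOR_RGB2HSV);br=(hsv[...,0]<30)&(hsv[...,1]>110)
    for a,b in((-45,-35),(-35,-25),(-25,-15)):
        z=(L[...,2]>a)&(L[...,2]<b)&(abs(L[...,1])<25)
        for nm,m in(("L",z&~br&(L[...,0]<-30)&(L[...,0]>-75)&(P[...,2]>25)),("R",z&~br&(L[...,0]>30)&(L[...,0]<75)&(P[...,2]>25))):
            if m.sum()>3: print(k,(a,b),nm,m.sum(),np.percentile(L[m][:,0],[3,50,97]),"y",np.percentile(L[m][:,1],[3,97]),"tip z",L[m][:,2].max())
    m=br&(abs(L[...,0])<30)&(abs(L[...,1])<70)&(P[...,2]>40); print(k,"nut x",np.percentile(L[m][:,0],[1,5,95,99]))
    h=m&(L[...,1]<15);
```

```text
top (-45, -35) L 38 [-55.5 -48.7 -42.4] y [ 3.6 12.5] tip z -35.14719649155491
top (-45, -35) R 42 [43.  45.7 56.5] y [-8.  11.9] tip z -35.48360727732744
top (-35, -25) L 30 [-55.6 -49.2 -42.5] y [ 3.  12.1] tip z -25.052475890369745
top (-35, -25) R 37 [43.1 47.5 56.5] y [-6.1 12.4] tip z -25.043884230932743
top (-25, -15) L 20 [-54.3 -47.6 -42.6] y [ 5.5 12.5] tip z -15.943335849051937
top (-25, -15) R 30 [43.1 44.9 54.3] y [-10.3  12.3] tip z -15.1202750654772
top nut x [-20.9 -15.3  16.   21.8]
side (-45, -35) L 53 [-57.8 -53.  -43.6] y [-5.9 11.7] tip z -35.001428145895765
side (-45, -35) R 48 [41.  43.1 57.1] y [-10.3  11.6] tip z -35.002357591965065
side (-35, -25) L 51 [-57.7 -51.8 -43.6] y [-7.5 12. ] tip z -25.224833766518348
side (-35, -25) R 45 [40.7 44.6 58. ] y [-11.4  10.7] tip z -25.007184964692
side (-25, -15) L 38 [-56.5 -48.8 -43.9] y [-10.2  11. ] tip z -15.07027174928698
side (-25, -15) R 40 [41.8 43.8 49.7] y [-11.6  10. ] tip z -15.097981225307294
side nut x [-24.4 -19.8  10.1  14.7]
```

The fingers are centred on the nut to within 1 mm. Closing.

Call:
send_rows:
  increments:
    - [0, 0, 0, 0, 0, 0, 0.3]
    - [0, 0, 0, 0, 0, 0, 0.45]
    - [0, 0, 0, 0, 0, 0, 0.6]
    - [0, 0, 0, 0, 0, 0, 0.8]
    - [0, 0, 0, 0, 0, 0, 1]
    - [0, 0, 0, 0, 0, 0, 1]
    - [0, 0, 0, 0, 0, 0, 1]
    - [0, 0, 0, 0, 0, 0, 1]
    - [0, 0, 0, 0, 0, 0, 1]
    - [0, 0, 0, 0, 0, 0, 1]
    - [0, 0, 0, 0, 0, 0, 1]
    - [0, 0, 0, 0, 0, 0, 1]
  grip_force: 70

```text
clock: 5.15
eef_pos: [604.7, 103.1, 50.7]
eef_rot: [0.844, 0.414, 0.152, 0.306]
contact_force: [3.2, 5.7, 0.7]
width: 33.3
```

Run:
```python
from go import *
s=arm.get_state();print(s["clock"],s["eef_pos"].round(1),s["contact_force"].round(1),s["moment"].round(2),s["width"])
p=s["eef_pos"]; a=-.866*ux+.5*Z
M=R.from_quat(s["eef_rot"]).as_matrix()
delta(p+60*a+30*Z,M,"lift")
```

```text
5.15 [604.7 103.1  50.7] [3.2 5.7 0.7] [ 1.12 -0.01  0.65] 33.29367903529912
lift row [0.0009, -0.0024, -0.1587, 0.0, 0.0, 0.0] | dist 79.4 rot 0.0
```

Call:
send_rows:
  increments:
    - [0, 0.013, -0.015, 0, 0, 0, 1]
    - [0, 0.026, -0.03, 0, 0, 0, 1]
    - [0, 0.045, -0.055, 0, 0, 0, 1]
    - [0, 0.07, -0.085, 0, 0, 0, 1]
    - [0, 0.1, -0.12, 0, 0, 0, 1]
    - [0, 0.13, -0.155, 0, 0, 0, 1]
    - [0, 0.16, -0.19, 0, 0, 0, 1]
    - [0, 0.16, -0.19, 0, 0, 0, 1]
    - [0, 0.16, -0.19, 0, 0, 0, 1]
  grip_force: 90

```text
clock: 5.9
eef_pos: [604.1, 100.8, 175.7]
eef_rot: [0.844, 0.412, 0.152, 0.307]
contact_force: [0.1, -1.0, -2.9]
width: 33.4
```

```bash
cat >> go.py <<'E'
# place: body leans 20 deg; choose yaw of nut's ux' at nest
def place(yaw,h,tiltdeg=20,off=(0,0)):
    u=np.array([np.cos(yaw),np.sin(yaw),0]); nn=np.array([-u[1],u[0],0]); t=np.radians(tiltdeg)
    z=-np.sin(t)*u-np.cos(t)*Z; M=frame(nn,z)
    g=Mg.T@(C+30*ux+45*Z-Pg)   # flange centre in tool frame (nominal)
    return N+[off[0],off[1],h]-M@g, M
E
python3 - <<'E'
from go import *
s=arm.get_state();print(s["clock"],s["joints"].round(2),s["eef_pos"].round(1),s["contact_force"].round(1),s["moment"].round(2),s["width"])
for y in(-38,-80,-110):
    P,M=place(np.radians(y),110); print(P.round(1),M.round(2).tolist()); delta(P,M,y)
E
```

```text
5.9 [ 0.04  0.29 -0.71  1.9   1.02  1.08 -0.27] [604.1 100.8 175.7] [ 0.1 -1.  -2.9] [0.73 0.96 0.  ] 33.37725513359721
[ 598.1 -103.6  142.4] [[0.62, 0.74, -0.27], [0.79, -0.58, 0.21], [0.0, -0.34, -0.94]]
-38 row [-0.3301, 0.1424, 0.2057, 0.1669, -0.0005, 0.0003] | dist 207.1 rot 60.1
[ 602.  -101.2  142.4] [[0.98, 0.16, -0.06], [0.17, -0.93, 0.34], [0.0, -0.34, -0.94]]
-80 row [-0.3216, 0.1449, 0.2079, 0.1589, -0.0218, 0.1204] | dist 204.7 rot 72.2
[ 605.3 -101.5  142.4] [[0.94, -0.32, 0.12], [-0.34, -0.88, 0.32], [0.0, -0.34, -0.94]]
-110 row [-0.318, 0.1491, 0.2115, 0.1432, -0.0368, 0.2054] | dist 205.0 rot 91.1
```

The nut is held: the load is about 3 N and the width 33.4. Turning it upright over the nest.

Call:
send_rows:
  increments:
    - [-0.02, 0.01, 0.01, 0.013, -0.002, 0.01, 1]
    - [-0.05, 0.023, 0.03, 0.026, -0.004, 0.02, 1]
    - [-0.08, 0.036, 0.052, 0.04, -0.0055, 0.03, 1]
    - [-0.12, 0.054, 0.078, 0.06, -0.008, 0.045, 1]
    - [-0.16, 0.072, 0.104, 0.08, -0.011, 0.06, 1]
    - [-0.2, 0.09, 0.13, 0.1, -0.014, 0.075, 1]
    - [-0.24, 0.108, 0.156, 0.12, -0.0165, 0.09, 1]
    - [-0.28, 0.126, 0.182, 0.14, -0.019, 0.105, 1]
    - [-0.3, 0.135, 0.195, 0.15, -0.02, 0.113, 1]
    - [-0.3216, 0.1449, 0.2079, 0.1589, -0.0218, 0.1204, 1]
    - [-0.3216, 0.1449, 0.2079, 0.1589, -0.0218, 0.1204, 1]
    - [-0.3216, 0.1449, 0.2079, 0.1589, -0.0218, 0.1204, 1]
    - [-0.3216, 0.1449, 0.2079, 0.1589, -0.0218, 0.1204, 1]
    - [-0.3216, 0.1449, 0.2079, 0.1589, -0.0218, 0.1204, 1]
    - [-0.3216, 0.1449, 0.2079, 0.1589, -0.0218, 0.1204, 1]
    - [-0.3216, 0.1449, 0.2079, 0.1589, -0.0218, 0.1204, 1]

```text
clock: 7.23
eef_pos: [602.0, -98.7, 141.7]
eef_rot: [0.981, 0.088, -0.016, -0.172]
contact_force: [-0.2, 0.0, -3.2]
width: 32.7
```

Run:
```python
from go import *
from cell import cams
np.set_printoptions(precision=2,suppress=True)
s=arm.get_state();print(s["clock"],s["joints"].round(2),s["eef_pos"].round(1),s["contact_force"].round(1),s["width"])
P,M=place(np.radians(-80),110); delta(P,M,"resid")
o=[]
for k,sl in (("top",(slice(190,320),slice(300,430))),("side",(slice(150,340),slice(230,420)))):
    d=cams.get_image(k);np.savez(k+"1.npz",**d);o.append(cv2.resize(d["color"][sl],(400,400),interpolation=cv2.INTER_CUBIC))
    Q=cloud(d);hsv=cv2.cvtColor(d["color"],cv2.COLOR_RGB2HSV);m=(hsv[...,0]<30)&(hsv[...,1]>100)&(Q[...,2]>100)&(np.hypot(Q[...,0]-N[0],Q[...,1]-N[1])<60)
    q=Q[m]; print(k,m.sum(),np.percentile(q,[2,50,98],axis=0))
    fl=q[q[:,2]<132];print(" flange",len(fl),fl.min(0),fl.max(0)); 
cv2.imwrite("pics/up.png",np.hstack(o)[:,:,::-1])
```

```text
7.2333 [ 0.71  0.62 -0.64  1.38  0.02  1.36  0.32] [602.  -98.7 141.7] [-0.2  0.  -3.2] 32.740763496519456
resid row [-0.0009, 0.0043, -0.003, 0.0002, 0.0005, 0.0007] | dist 2.6 rot 0.3
top 516 [[ 584.86 -117.71  124.88]
 [ 603.   -102.84  163.35]
 [ 618.6   -82.63  217.12]]
 flange 175 [ 581.41 -116.32  123.81] [618.76 -80.68 131.39]
side 717 [[ 581.37 -131.29  122.26]
 [ 604.09 -119.5   148.37]
 [ 622.38  -95.67  182.27]]
 flange 229 [ 577.57 -131.74  118.8 ] [625.8  -97.7  131.82]
```

View pics/up.png

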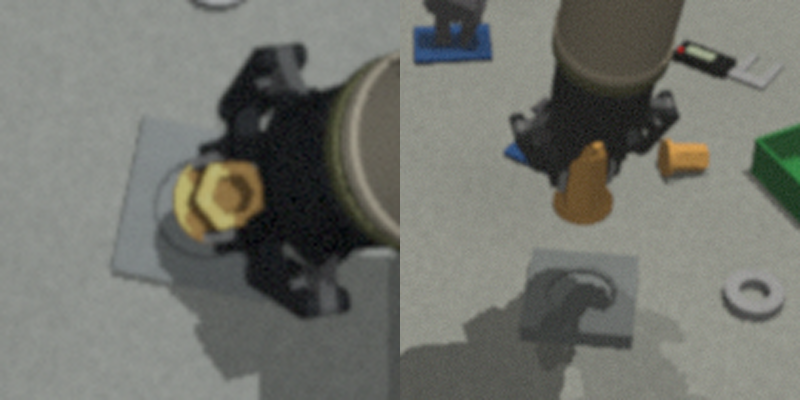

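The nut hangs over the pocket, flange down and bore up: hexagon end at about (232,195) in the left half, pocket at (205,205). Its tilt has to be measured, so I fit the nut's shape to the point clouds.

```bash
cat > nutfit.py <<'E'
from go import *
from scipy.optimize import least_squares
def sdf(L):
    x,y,z=L.T; r=np.hypot(x,y)
    box=lambda a,b:np.where(np.maximum(a,b)>0,np.hypot(np.maximum(a,0),np.maximum(b,0)),np.maximum(a,b))
    fl=box(r-26,abs(z-4)-4)
    hx=np.max([abs(x*np.sin(k)+y*np.cos(k)) for k in np.radians([0,60,120])],0)-17
    return np.minimum(fl,box(hx,abs(z-34)-26))
def cl(d,c,rad=60,zmin=100,zmax=200):
    Q=cloud(d);hsv=cv2.cvtColor(d["color"],cv2.COLOR_RGB2HSV)
    m=(hsv[...,0]<30)&(hsv[...,1]>100)&(Q[...,2]>zmin)&(Q[...,2]<zmax)&(np.hypot(Q[...,0]-c[0],Q[...,1]-c[1])<rad)
    m=cv2.erode(m.astype(np.uint8),np.ones((3,3)))>0
    return Q[m]
def fit(clouds,p0,M0):
    """pose of nut; M0 nominal nut axes; returns origin, axis"""
    def f(v):
        M=M0@R.from_rotvec(v[3:]).as_matrix()
        L=np.vstack(clouds)-v[:3]; return np.r_[sdf(L@M),v[5]*50]
    g=least_squares(f,[*p0,0,0,0],loss="soft_l1",f_scale=1.); M=M0@R.from_rotvec(g.x[3:]).as_matrix()
    return g.x[:3],M,np.sqrt(np.median(g.fun**2))
E
python3 - <<'E'
from nutfit import *
np.set_printoptions(precision=3,suppress=True)
s=arm.get_state();T=R.from_quat(s["eef_rot"]).as_matrix()
M0=np.c_[np.cross(T[:,0],Z),T[:,0],Z]
cs={k:cl(dict(np.load(k+"1.npz")),N) for k in("top","side")}
for nm,c in(("top",[cs["top"]]),("side",[cs["side"]]),("both",list(cs.values()))):
    p,M,e=fit(c,N+[0,0,110],M0); print(nm,sum(map(len,c)),p.round(1),"axis",M[:,2],"deg",np.degrees(np.arccos(M[2,2])).round(1),"res",round(e,2),"axis in tool",T.T@M[:,2])
E
```

```text
top 327 [ 596.  -103.1  119.1] axis [0.029 0.022 0.999] deg 2.1 res 1.08 axis in tool [ 0.031 -0.356 -0.934]
side 550 [ 602.1 -104.5  118.7] axis [-0.003 -0.007  1.   ] deg 0.4 res 0.81 axis in tool [-0.005 -0.335 -0.942]
both 877 [ 602.1 -104.5  118.7] axis [-0.002 -0.004  1.   ] deg 0.2 res 0.92 axis in tool [-0.004 -0.338 -0.941]
```

Run:
```python
from go import *
for h in(60,22): P,M=place(np.radians(-80),h,off=(0,.5)); delta(P,M,h)
```

```text
60 row [-0.0004, 0.0358, 0.0919, 0.0002, 0.0004, 0.0005] | dist 49.3 rot 0.2
22 row [-0.0003, 0.0617, 0.1634, 0.0002, 0.0004, 0.0005] | dist 87.3 rot 0.2
```

Call:
send_rows:
  increments:
    - [0, 0.018, 0.046, 0, 0, 0, 1]
    - [0, 0.0358, 0.0919, 0, 0, 0, 1]
    - [0, 0.046, 0.12, 0, 0, 0, 1]
    - [0, 0.053, 0.14, 0, 0, 0, 1]
    - [0, 0.058, 0.154, 0, 0, 0, 1]
    - [0, 0.0617, 0.1634, 0, 0, 0, 1]
    - [0, 0.0617, 0.1634, 0, 0, 0, 1]
    - [0, 0.0617, 0.1634, 0, 0, 0, 1]
    - [0, 0.0617, 0.1634, 0, 0, 0, 1]

```text
clock: 8.08
eef_pos: [602.7, -102.0, 54.8]
eef_rot: [0.981, 0.086, -0.016, -0.173]
contact_force: [0.1, 0.1, -3.1]
width: 33.1
```

Run:
```python
from nutfit import *
from cell import cams
np.set_printoptions(precision=3,suppress=True)
s=arm.get_state();T=R.from_quat(s["eef_rot"]).as_matrix();print(s["clock"],s["eef_pos"].round(1),s["contact_force"].round(1))
P,M=place(np.radians(-80),22,off=(0,.5)); delta(P,M,"resid")
for h in(8,1,-1): P,M=place(np.radians(-80),h,off=(0,.5)); delta(P,M,h)
M0=np.c_[np.cross(T[:,0],Z),T[:,0],Z]; o=[]; cs=[]
for k in("top","side"):
    d=cams.get_image(k); cs.append(cl(d,N,zmin=25,zmax=110))
    u,v=proj(d,N+[0,0,30])[0].astype(int); o.append(cv2.resize(d["color"][v-50:v+50,u-50:u+50],(400,400),interpolation=cv2.INTER_CUBIC))
    Q=cloud(d); k2=(abs(Q[...,0]-N[0])<70)&(abs(Q[...,1]-N[1])<70)&(Q[...,2]>14)&(Q[...,2]<20)
    pts=Q[k2][:,:2]; print(k,"nest rect",cv2.minAreaRect(pts.astype(np.float32)))
for nm,c in(("top",cs[:1]),("side",cs[1:]),("both",cs)):
    p,M,e=fit(c,N+[0,0,22],M0); print(nm,sum(map(len,c)),p.round(1),"axis",M[:,2],"res",round(e,2))
cv2.imwrite("pics/low.png",np.hstack(o)[:,:,::-1])
```

```text
8.0833 [ 602.7 -102.    54.8] [ 0.1  0.1 -3.1]
resid row [-0.001, -0.0024, 0.0017, 0.0001, 0.0002, 0.0001] | dist 1.5 rot 0.1
8 row [-0.001, 0.0072, 0.028, 0.0001, 0.0002, 0.0001] | dist 14.5 rot 0.1
1 row [-0.001, 0.012, 0.0412, 0.0001, 0.0002, 0.0001] | dist 21.4 rot 0.1
-1 row [-0.001, 0.0133, 0.0449, 0.0001, 0.0002, 0.0001] | dist 23.4 rot 0.1
top nest rect ((603.7709350585938, -108.62149047851562), (99.97775268554688, 100.16415405273438), 79.15504455566406)
side nest rect ((602.2509765625, -109.0669174194336), (104.4747543334961, 99.93949127197266), 79.2306137084961)
top 255 [ 597.3 -105.9   31.9] axis [0.012 0.005 1.   ] res 1.09
side 501 [ 602.9 -107.5   31.5] axis [-0.004 -0.002  1.   ] res 0.71
both 756 [ 603.  -107.4   31.6] axis [-0.011 -0.004  1.   ] res 0.85
```

View pics/low.png

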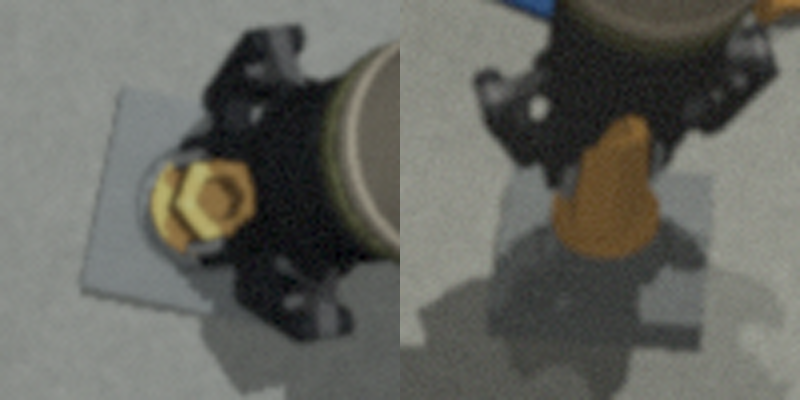

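The left half shows the flange inside the pocket ring, with its left edge at 148 against the ring's 140. The right half shows it upright and centred over the block. The fits put it within about 1.5 mm and 1°. Lowering slowly.

Call:
send_rows:
  increments:
    - [0, 0.003, 0.01, 0, 0, 0, 1]
    - [0, 0.005, 0.02, 0, 0, 0, 1]
    - [0, 0.0072, 0.028, 0, 0, 0, 1]
    - [0, 0.0087, 0.032, 0, 0, 0, 1]
    - [0, 0.01, 0.035, 0, 0, 0, 1]
    - [0, 0.01, 0.036, 0, 0, 0, 1]
    - [0, 0.0106, 0.0375, 0, 0, 0, 1]
    - [0, 0.0113, 0.0394, 0, 0, 0, 1]
    - [0, 0.0113, 0.0394, 0, 0, 0, 1]
    - [0, 0.0113, 0.0394, 0, 0, 0, 1]

```text
clock: 9.02
eef_pos: [601.8, -100.6, 33.4]
eef_rot: [0.981, 0.086, -0.016, -0.173]
contact_force: [-0.2, -0.8, -3.6]
width: 33.0
```

```bash
cat > chk.py <<'E'
from nutfit import *
from cell import cams
np.set_printoptions(precision=3,suppress=True)
s=arm.get_state();T=R.from_quat(s["eef_rot"]).as_matrix();print(s["clock"],s["eef_pos"].round(1),s["contact_force"].round(1),s["moment"].round(2),s["width"])
for h in(0,-1,-2): P,M=place(np.radians(-80),h,off=(0,.5)); delta(P,M,h)
M0=np.c_[np.cross(T[:,0],Z),T[:,0],Z]; cs=[cl(cams.get_image(k),N,zmin=12,zmax=110) for k in("top","side")]
for nm,c in(("side",cs[1:]),("both",cs)):
    p,M,e=fit(c,N+[0,0,2],M0); print(nm,sum(map(len,c)),p.round(1),"axis",M[:,2],"res",round(e,2))
E
python3 chk.py
```

```text
9.0167 [ 601.8 -100.6   33.4] [-0.2 -0.8 -3.6] [-0.59 -0.13 -0.01] 32.97499601297358
0 row [0.0003, 0.0009, 0.0017, 0.0, 0.0004, 0.0001] | dist 1.0 rot 0.1
-1 row [0.0003, 0.0016, 0.0036, 0.0, 0.0004, 0.0001] | dist 2.0 rot 0.1
-2 row [0.0003, 0.0023, 0.0055, 0.0, 0.0004, 0.0001] | dist 3.0 rot 0.1
side 448 [ 601.8 -105.9   10.6] axis [ 0.01  -0.009  1.   ] res 0.84
both 692 [ 601.9 -106.    10.4] axis [ 0.004 -0.003  1.   ] res 0.96
```

Call:
send_rows:
  increments:
    - [0.001, 0.0005, 0.001, 0, 0, 0, 1]
    - [0.001, 0.001, 0.002, 0, 0, 0, 1]
    - [0.001, 0.0013, 0.003, 0, 0, 0, 1]
    - [0.001, 0.0013, 0.003, 0, 0, 0, 1]
    - [0.001, 0.0013, 0.003, 0, 0, 0, 1]

```text
clock: 9.53
eef_pos: [602.0, -100.5, 33.3]
eef_rot: [0.981, 0.086, -0.017, -0.173]
contact_force: [-8.0, -0.8, 11.0]
width: 32.9
```

```bash
python3 chk.py
```

```text
9.5333 [ 602.  -100.5   33.3] [-8.  -0.8 11. ] [0.06 1.65 0.5 ] 32.88262286799546
0 row [0.0, 0.001, 0.0015, 0.0, 0.0005, 0.0001] | dist 0.9 rot 0.2
-1 row [0.0, 0.0016, 0.0034, 0.0, 0.0005, 0.0001] | dist 1.9 rot 0.2
-2 row [0.0, 0.0023, 0.0052, 0.0, 0.0005, 0.0001] | dist 2.9 rot 0.2
side 467 [ 602.5 -106.    10.2] axis [-0.026 -0.008  1.   ] res 0.81
both 686 [ 602.6 -106.1   10.2] axis [-0.026 -0.003  1.   ] res 0.96
```

It is on the floor: flange height fits 10.2 and the push is about 14 N. I relieve the side load and open.

Call:
send_rows:
  increments:
    - [-0.001, 0, -0.0005, 0, 0, 0, 1]
    - [-0.001, 0, -0.0005, 0, 0, 0, 1]
    - [-0.001, 0, -0.0005, 0, 0, 0, 0.55]
    - [-0.001, 0, -0.0005, 0, 0, 0, 0.5]
    - [-0.001, 0, -0.0005, 0, 0, 0, 0.4]
    - [-0.001, 0, -0.0005, 0, 0, 0, 0.2]
    - [-0.001, 0, -0.0005, 0, 0, 0, 0]
    - [-0.001, 0, -0.0005, 0, 0, 0, 0]
    - [-0.001, 0, -0.0005, 0, 0, 0, 0]
    - [-0.001, 0, -0.0005, 0, 0, 0, 0]
    - [-0.001, 0, -0.0005, 0, 0, 0, 0]
    - [-0.001, 0, -0.0005, 0, 0, 0, 0]
  grip_force: 20

```text
clock: 10.63
eef_pos: [601.7, -100.7, 31.9]
eef_rot: [0.981, 0.086, -0.016, -0.173]
contact_force: [0.7, -0.3, -0.5]
width: 85.3
```

```bash
python3 chk.py
```

```text
10.6333 [ 601.7 -100.7   31.9] [ 0.7 -0.3 -0.5] [-0.34 -0.07 -0.03] 85.29700202961628
0 row [0.0005, -0.0003, -0.0011, 0.0, 0.0004, 0.0] | dist 0.6 rot 0.1
-1 row [0.0005, 0.0003, 0.0008, 0.0, 0.0004, 0.0] | dist 0.5 rot 0.1
-2 row [0.0005, 0.001, 0.0027, 0.0, 0.0004, 0.0] | dist 1.5 rot 0.1
side 489 [ 602.  -106.3   10.3] axis [ 0.002 -0.001  1.   ] res 0.77
both 803 [ 601.8 -106.4   10.2] axis [0.006 0.002 1.   ] res 0.88
```

Released, upright and at rest. Retreating along the tool's axis.

Call:
send_rows:
  increments:
    - [0, 0, -0.03, 0, 0, 0, 0]
    - [0, 0, -0.07, 0, 0, 0, 0]
    - [0, 0, -0.13, 0, 0, 0, 0]
    - [0, 0, -0.2, 0, 0, 0, 0]
    - [0, 0, -0.27, 0, 0, 0, 0]
    - [0, 0, -0.34, 0, 0, 0, 0]
    - [0, 0, -0.4, 0, 0, 0, 0]
    - [-0.1, 0.2, -0.4, 0, 0, 0, 0]
    - [-0.2, 0.3, -0.4, 0, 0, 0, 0]
    - [-0.2, 0.3, -0.4, 0, 0, 0, 0]
    - [-0.2, 0.3, -0.4, 0, 0, 0, 0]
    - [-0.2, 0.3, -0.4, 0, 0, 0, 0]
    - [-0.2, 0.3, -0.4, 0, 0, 0, 0]

```text
clock: 11.82
eef_pos: [536.2, -330.6, 166.3]
eef_rot: [0.982, 0.081, -0.018, -0.172]
contact_force: [0.1, -0.8, -0.6]
width: 85.5
```

```bash
python3 chk.py
python3 - <<'E'
from h import *
from cell import cams
cv2.imwrite("pics/end.png",np.hstack([cv2.resize(cams.get_image(k)["color"],(400,300)) for k in("top","side")])[:,:,::-1])
E
```

```text
11.8167 [ 536.2 -330.6  166.3] [ 0.1 -0.8 -0.6] [-0.38 -0.04 -0.01] 85.5373028016405
0 row [0.2078, -0.3148, 0.3975, 0.0001, 0.0006, -0.0015] | dist 274.0 rot 0.6
-1 row [0.2079, -0.3141, 0.3994, 0.0001, 0.0006, -0.0015] | dist 274.5 rot 0.6
-2 row [0.2079, -0.3134, 0.4013, 0.0001, 0.0006, -0.0015] | dist 275.0 rot 0.6
side 0 [ 603.1 -107.5   12. ] axis [0. 0. 1.] res 0.0
both 283 [ 602.7 -105.8   10.4] axis [-0.005  0.001  1.   ] res 1.14
```

View pics/end.png

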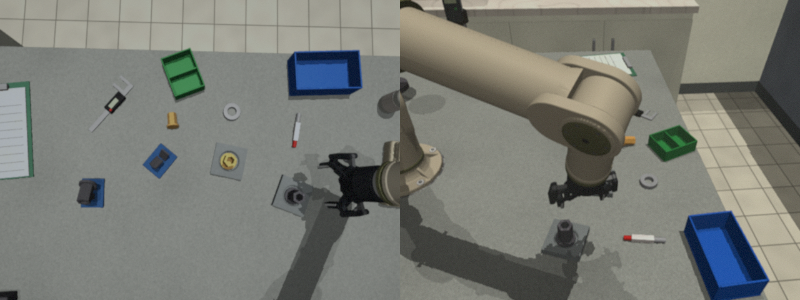

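The left half shows the brass nut standing in the nest at (229,160), bore up, with the flange inside the pocket. The cradle at (160,160) is empty, the other things are where they were, and the gripper is clear of everything. In the right half the arm hides the nest.

```bash
python3 -c "
from cell import arm;print(arm.close_job())"
```

```text
the job is handed in; nothing more can be done
None
```

I gripped the larger brass nut by its upright flats, turned it upright, lowered it into the empty nest until it touched the floor, released it and backed away. The job was handed in at about 12 s; no verdict was reported.

**Last fits:** After release, the flange centre was about 1–2 mm from my estimate of the pocket centre. Its height was 10.2–10.4 mm against a floor at 10.3 mm, and the axis was within 1° of vertical. The grip opened fully, contact force was about zero, and the other things looked unmoved in the last top picture.

**Disagreements:**
- The two cameras differed by up to about 4 mm in y on the cradle and up to about 5 mm on the nest's pocket.
- A top-only fit of the held nut was 5–6 mm off in x. I put this down to few usable brass points and went by the combined fit and the arm's own position.
- After retreat the arm hid the nest from the side camera, so the last fit rests on the top view alone. The fit just before that, after release but with the gripper still around the nut, used both views and agreed.

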